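# Square a parcel into the measuring corner and take its size

### The arm

A 6-joint arm with a two-finger parallel gripper is mounted at the origin on the work surface. World frame = base frame: x ahead of the robot, y to its left, z up, the work surface at z = 0. Lengths are in mm, angles in rad, forces in N, time in s.
With the tool pointing down it reaches from about 350 to 975 mm from the base axis. Payload 7.1 kg.
Tool frame: the origin (TCP) lies midway between the tips of the shut fingers; the grasp point (between the pads) lies 19 mm behind it; z points along the fingers, y is the line along which they close (so a half turn about z gives the same grasp; the last joint's range is limited). The gripper opens to 88 mm and grips with 3 to 60 N. Pads are 20 mm wide; open, the fingers measure 115 mm over their backs; the gripper's body (75 mm by 178 mm) begins 61 mm behind the grasp point.
Start: joints at [-1.231, 0.423, 1.63, -0, 1.089, -0.019], TCP at [219.486, -585.176, 222.675] pointing down, gripper open.
Joint ranges: [-3, 3], [-0.9, 2.11], [0.09, 2.58], [-1.31, 4.45], [0.11, 2.69], [-2.54, 2.54]. Speed limits (rad/s): [2.39, 2.39, 3.01, 3.14, 3.14, 3.14].

### API

Orientations are given as a rotation vector (axis times angle).
In Python, from workcell import ctrl gives the robot as it stands. The module is installed in compiled form; this text tells all that it offers.
- The arm moves only by the tool servo_tool, never from a script. Its argument "increments" is a list of rows, each a list of 7 numbers: the shift along the world's x, y, z in cm, then the turn, a rotation vector about the world's x, y, z in degrees, then the opening, from -1 (shut) to 1 (fully open). A call has 1 to 20 rows; each row is the pose to reach, as a shift and turn from the pose commanded when the call began; what a row does not reach only later rows make up. A row lasts 1/12 s, in which the tool goes at most 41.7 mm and 7.16 degrees, less where a joint would pass 70% of its speed; a pose out of reach is approached as far as the arm can. A call with a gripper value outside its range is refused whole. The fingers move at their own pace and stop on an object; the grip force is fixed at half the most. Time passes only in rows, so rows that repeat a pose let the fingers close. It gives the time, the measured TCP pose, the force, the opening and the grip force at its end, in the units of the state.
- ctrl.get_obs(): the state, without advancing time (a new reading comes with each control period).
- ctrl.get_image(name): name is "scene" or "top" or "wrist"; returns a dict with "image" (400x640x3 uint8, red, green, blue), "fx", "fy", "cx", "cy" (pixels), "extrinsics" (4x4, takes a point from camera to world coordinates); the wrist camera has in their place "tool_from_camera" (4x4, takes a point from camera to tool coordinates, whose origin is the TCP and whose axes are the flange's). Camera axes: x right, y up, looking along -z (the intrinsics and any distortion apply to the point x, -y, -z); pixel columns grow to the right and rows downward; lengths in mm; the calibration is good to about 2 mm. A picture is of the moment at which its call begins: read the wrist's pose just before it. There is no depth.
- ctrl.close_job(): hands the job in; it is judged then, once.
The state is a dict: "t": time; "qpos": joint angles; "qvel": joint speeds; "joint_torque": joint torques, N m; "ee_pos": TCP position; "orientation": TCP orientation; "ft_force": force on the tool from outside, world axes, zero at the start; "moment": the same for the moment, N m; "width": finger opening in mm; "grasp_force": force on a finger pad.
Only numpy, scipy, OpenCV 4.12 (cv2) and the standard library are available. Lean on these libraries where they do the work, as an engineer would, in place of code of your own. Each camera call takes 0.05 s, during which the arm holds its last target. There are 200 camera calls.

### The job

Push the brown carton with the blue tape along the bench into the measuring corner (the two ruled aluminium fences), until its long side lies flush against the long fence and its short end flush against the short fence; slide it, never grip or lift it. Once it sits there, press the green button down and let it go, to take the measurement. Leave everything else on the bench where it is, and do not press the button before the carton is in place.

Things in the scene. Friction and masses are not known exactly. Their poses are not given: they have to be found in the camera images.
- parcel: Sealed brown carton, 110 (own x) x 150 (own y) x 70 mm high, 0.25 to 0.6 kg, blue tape along its own y over the middle of the top. Too wide to grip. Origin: centre of its underside, z up. Starts loose on the bench, within about 20 degrees of square to the corner and clear of both fences, its +x face towards the long fence, its +y end towards the short one.
- corner: Fixed measuring corner: two aluminium fences 12 mm thick, 50 mm high, at right angles, black ticks on top, flat blue patch inside. Origin: inner corner, at bench level. Inner faces: long fence 280 mm along own -y (to the robot's right), short fence 160 mm along own -x (towards the robot). Carton fully home: its origin at own x -55, y -75 mm, axes parallel.
- measure (a joint): Travel of the green push button in m: 0 is up, 0.006 is fully down; a spring returns it, fully down takes 5 N.
- measure_top (a point): Centre of the top face of the green round button (36 mm across) standing about 20 mm proud of a grey console 90 x 70 x 25 mm high, fixed to the bench to the left of the corner; pressed straight down.
- red_parcel: Bystander: brown carton with red tape, 100 x 130 x 60 mm high, at the right; origin at the centre of its underside.
- tape_roll: Bystander: amber tape roll lying flat, 96 mm across, 45 mm high, beyond the button; origin under its centre.
- glue_stick: Bystander: yellow glue stick standing upright, 27 mm across, 90 mm high, between the short fence and the button; origin under its centre.
- tape_gun: Bystander: red tape dispenser, 140 (own x) x 60 x 80 mm high, at the near right; origin under its centre.
- tubs: Bystander: stack of white tubs, 90 mm across, 112 mm high, at one end of the far side; origin under its centre.
- marker: Bystander: white marker pen with a black cap lying beyond the long fence, 135 mm long, 16 mm thick; origin on its underside 45 mm from the tail.
- label_roll: Bystander: roll of white labels standing on its flat side, 80 mm across, 50 mm high, at one end of the far side; origin under its centre.
Things that resemble listed ones, but are neither listed nor needed, are in the scene too. Of the things that look like the part that bears measure, take the one that is nearest to the robot's base at the start.

How it is judged (in metres and radians):
On the way, in this order (a step that is already met when the one before it is completed fails the run):
1. the blue-taped carton sits flush in the corner, at rest (x of parcel in the frame of corner between -0.06 and -0.05 m and y of parcel in the frame of corner between -0.08 and -0.07 m and angle between the x axis of parcel and the x axis of corner, either way round below 0.04 rad and linear speed of parcel below 0.01 m/s), for 0.2 s.
2. the green button is pressed down (value of joint measure above 0.0045 m), for 0.05 s.
At the end, for the whole second after the job is handed in: The blue-taped carton lies flat and still on the bench, within 5 mm of full contact with both fences and square to them within 0.04 rad; the button has been pressed (over 4.5 mm) after that and is up again (all of step 1 and height (world z) of parcel below 0.004 m and angle between parcel's own z axis and vertical below 0.05 rad and value of joint measure below 0.0015 m); the robot touches nothing.
It fails at once if the carton is lifted or tipped instead of slid (height (world z) of parcel above 0.012 m or angle between parcel's own z axis and vertical above 0.2 rad).
It fails at once if the button is pressed while the carton is not in place (value of joint measure above 0.003 m and not (x of parcel in the frame of corner between -0.06 and -0.05 m and y of parcel in the frame of corner between -0.08 and -0.07 m and angle between the x axis of parcel and the x axis of corner, either way round below 0.04 rad)).
It fails at once if another thing on the bench is disturbed (moved over 15 mm or tipped) (distance of any of red_parcel, tape_roll, glue_stick, tape_gun, tubs, marker, label_roll from where it was at the start of the episode above 0.015 m or angle between any of red_parcel, tape_roll, glue_stick, tape_gun, tubs, marker, label_roll's own z axis and vertical above 0.3 rad).
It also fails if it takes over 56 s, if anything falls off the work surface, if the arm or the gripper's body presses on something with over 40 N, if the wrist force passes 120 N, or if a joint passes its speed limit or range.

## Working session

There is one attempt and no reset: what is moved stays moved. The work goes in short steps, Python scripts to look and compute and a tool call to move; the robot and the scene stay as the last step left them, time stands still between calls to the robot, and variables do not carry over. Pictures are saved under pics/ and viewed, at most 10 in all, crops included, and the job is handed in when it is done.

Besides the shell and the picture viewer there is one more tool, called after ">>>" as name([rows], argument=value, ...), one row to a line, values as JSON. servo_tool: Moves the arm, as the interface text tells. Its arguments: {"type":"object","properties":{"increments":{"type":"array","items":{"type":"array","items":{"type":"number"}}}},"required":["increments"]}

```bash
mkdir -p pics; cat > h.py <<'E'
import numpy as np, cv2
from workcell import ctrl
def grab(n):
    o=ctrl.get_obs(); d=ctrl.get_image(n)
    np.savez(f'{n}.npz',**{k:v for k,v in d.items()})
    return d
def ray(d,u,v,z):
    E=np.array(d['extrinsics']); p=np.array([(u-d['cx'])/d['fx'],-(v-d['cy'])/d['fy'],-1.])
    r=E[:3,:3]@p; o=E[:3,3]; return o+r*(z-o[2])/r[2]
def proj(d,P):
    E=np.array(d['extrinsics']); c=E[:3,:3].T@(np.array(P,float)-E[:3,3])
    return d['cx']+d['fx']*c[0]/-c[2], d['cy']-d['fy']*c[1]/-c[2]
E
python3 - <<'E'
from h import *
for n in('top','scene'):
    d=grab(n); cv2.imwrite(f'pics/{n}0.png',cv2.resize(d['image'][:,:,::-1],(800,500)))
    print(n,d.keys(),d['fx'],d['cx'],d['cy'],np.round(d['extrinsics'],3).tolist())
o=ctrl.get_obs();print(o['t'],o['ee_pos'],o['orientation'],o['width'])
E
```

```text
top dict_keys(['image', 'fx', 'fy', 'cx', 'cy', 'extrinsics']) 398.2089916559805 318.7965894064863 195.93714696756237 [[-0.004, 0.997, -0.076, 476.018], [-1.0, -0.003, 0.013, -0.531], [0.013, 0.076, 0.997, 1362.623], [0.0, 0.0, 0.0, 1.0]]
scene dict_keys(['image', 'fx', 'fy', 'cx', 'cy', 'extrinsics']) 397.89284901608113 317.62662483603526 197.87277336363695 [[-0.372, -0.767, 0.522, 1167.201], [0.928, -0.307, 0.21, 230.546], [-0.001, 0.563, 0.827, 957.408], [0.0, 0.0, 0.0, 1.0]]
0.1 [ 219.33143279 -584.72727143  221.9992388 ] [-3.08986747e+00 -5.60356560e-01  3.70368453e-04] 87.7853785310561
```

View pics/top0.png

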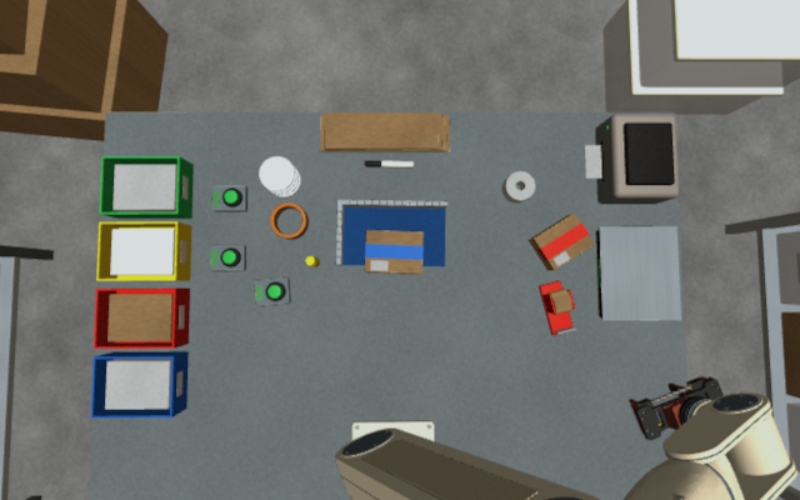

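View pics/scene0.png

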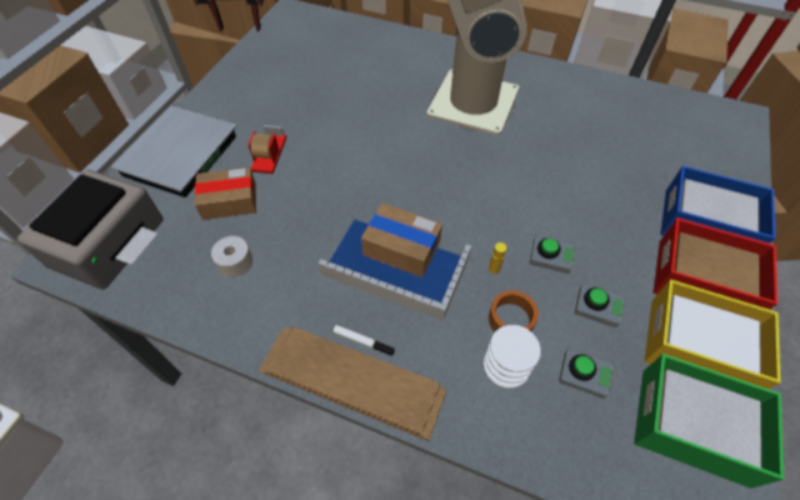

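The top view shows the blue-taped carton at (394,252), the fence corner at (340,203), and the long fence running right from it. There are three lookalike buttons, at (275,292), (230,258) and (232,198). The one at (275,292) is nearest the base (393,435), so it should be the one meant. I'll measure it and confirm with a crop.

```bash
python3 - <<'E'
from h import *
d=dict(np.load('top.npz')); im=d['image']; hsv=cv2.cvtColor(im,cv2.COLOR_RGB2HSV)
def comps(m,z,amin,name):
    n,l,s,c=cv2.connectedComponentsWithStats(m.astype(np.uint8))
    for i in range(1,n):
        if s[i,4]>=amin: print(name,s[i],c[i].round(1),ray(d,*c[i],z).round(1))
    return l,s
print('tape px',hsv[200,315],'patch',hsv[180,300],'fence',hsv[163,310],hsv[190,271],'green',hsv[233,219])
H,S,V=[hsv[:,:,i].astype(int) for i in range(3)]
m=(H>100)&(H<125)&(S>120)&(V>150); l,s=comps(m,70,100,'tape')
# tape rect
for i in range(1,len(s)):
    if s[i,4]>=300 and 280<s[i,0]<340:
        c,_=cv2.findContours((l==i).astype(np.uint8),0,2)[:2]
        b=cv2.boxPoints(cv2.minAreaRect(c[0])); P=np.array([ray(d,*q,70)[:2] for q in b]); print('tape box',P.round(1).tolist())
        ys,xs=np.nonzero(l==i); W=np.array([ray(d,x,y,70)[:2] for x,y in zip(xs,ys)]); ce=W.mean(0); w,v=np.linalg.eigh(np.cov(W.T)); print('tape cen',ce,'axis',np.degrees(np.arctan2(v[0,1],v[1,1])),'len',np.sqrt(12*w))
m=(H>50)&(H<80)&(S>150)&(V>90); comps(m,45,40,'btn')
m=(H>22)&(H<33)&(S>130); comps(m,90,15,'yellow')
x0,y0,x1,y1=190,145,380,260
cv2.imwrite('pics/crop1.png',cv2.resize(im[y0:y1,x0:x1,::-1],None,fx=4.2,fy=4.2,interpolation=cv2.INTER_CUBIC))
E
```

```text
tape px [108 184 206] patch [107 191 115] fence [ 60   9 146] [ 97  13 176] green [ 65 172 194]
tape [292 195  47  12 483] [314.8 201. ] [557.8  -4.8  70. ]
tape [ 73 285  66  49 313] [105.6 306. ] [226.6 658.8  70. ]
tape box [[544.4, 70.7], [578.0, 69.2], [570.7, -81.7], [537.0, -79.9]]
tape cen [557.75639839  -4.82210097] axis 2.331637305946851 len [ 33.50046762 152.50955612]
btn [ 80 126  65  46 358] [112.  152.8] [721.9 668.4  45. ]
btn [179 152  11  11  98] [184.2 156.9] [707.7 429.4  45. ]
btn [178 200  11  11  97] [182.9 205.2] [546.8 430.1  45. ]
btn [214 228  11  11  99] [219.2 232.9] [455.4 309.6  45. ]
yellow [  77  177   76   48 1222] [112.5 201.1] [558.  638.7  90. ]
yellow [244 205  12   8  67] [249.1 208.6] [532.6 204.9  90. ]
```

View pics/crop1.png

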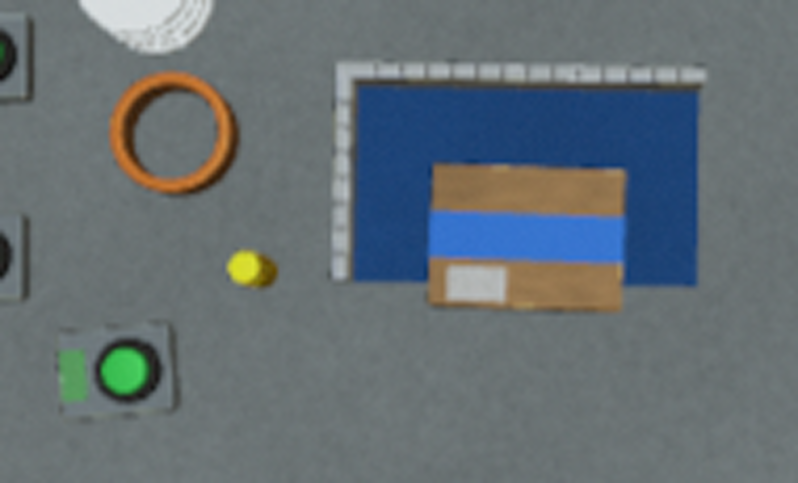

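The crop confirms the green button at full-resolution pixel (219,233), world (455,310), 551 mm from the base. The other two are 695 and 828 mm away. The carton and both fences are clearly visible, so next I fit the fence lines.

```bash
python3 - <<'E'
from h import *
d=dict(np.load('top.npz')); im=d['image']; hsv=cv2.cvtColor(im,cv2.COLOR_RGB2HSV)
m=(hsv[:,:,1]<40)&(hsv[:,:,2]>125)
def fit(x0,x1,y0,y1):
    ys,xs=np.nonzero(m[y0:y1,x0:x1]); W=np.array([ray(d,x+x0,y+y0,50)[:2] for x,y in zip(xs,ys)])
    c=W.mean(0); w,v=np.linalg.eigh(np.cov(W.T)); a=v[:,1]; print('c',c.round(1),'n',len(W),'size',np.sqrt(12*w).round(1)); return c,a
# weighted (whiteness) row centroid also handled by mask
cL,aL=fit(280,358,156,168); cS,aS=fit(266,276,168,215)
if aL[1]<0:aL=-aL
if aS[0]<0:aS=-aS
print('long',aL,np.degrees(np.arctan2(aL[0],aL[1])),'short',aS,np.degrees(np.arctan2(-aS[1],aS[0])))
phi=(len('x')*78*np.arctan2(aL[0],aL[1])+46*np.arctan2(-aS[1],aS[0]))/124
ex=np.array([np.cos(phi),-np.sin(phi)]); ey=np.array([np.sin(phi),np.cos(phi)])
# inner corner: long inner face = cL -6 ex ; short inner = cS -6 ey
o=ex*(cL@ex-6)+ey*(cS@ey-6); print('phi',np.degrees(phi),'corner',o)
c=np.array([557.76,-4.82]); print('carton in corner', (c-o)@ex,(c-o)@ey,'yaw diff deg',-2.33+np.degrees(phi))
# patch: cross-check inner corner at z=0 edge of blue
for r in (185,200): print(r,[int(x) for x in hsv[r,262:280,2]],[int(x) for x in hsv[r,262:280,1]])
for c_ in (300,340): print(c_,[int(x) for x in hsv[155:172,c_,2]],[int(x) for x in hsv[155:172,c_,1]])
E
```

```text
c [689.8 -20.1] n 313 size [ 13.8 256.3]
c [595.2 140.7] n 164 size [ 12.4 144.1]
long [0.01760553 0.99984501] 1.008774440983473 short [ 0.99985461 -0.01705162] 0.9770333415717768
phi 0.9969995170081661 corner [686.50026693 133.13320851]
carton in corner -126.32038446755166 -140.1724100380539 yaw diff deg -1.3330004829918338
185 [117, 114, 114, 116, 116, 115, 115, 136, 167, 177, 179, 119, 89, 115, 121, 120, 119, 120] [20, 22, 20, 20, 20, 22, 22, 15, 11, 14, 16, 6, 63, 164, 194, 193, 189, 189]
200 [116, 114, 113, 116, 117, 121, 118, 158, 164, 164, 160, 111, 100, 119, 123, 122, 124, 124] [22, 20, 20, 20, 20, 21, 22, 15, 12, 12, 8, 11, 107, 180, 193, 192, 189, 191]
300 [116, 115, 112, 114, 114, 154, 176, 178, 134, 81, 68, 100, 117, 116, 118, 117, 117] [20, 22, 18, 18, 18, 17, 14, 14, 8, 31, 11, 143, 194, 196, 190, 194, 194]
340 [119, 117, 118, 122, 121, 118, 144, 159, 164, 119, 65, 88, 113, 116, 116, 118, 117] [24, 20, 22, 23, 17, 17, 12, 13, 22, 19, 39, 93, 174, 196, 196, 186, 192]
```

Corner origin is about (686.5,133.1), turned about −1°. The carton needs about +71 mm in x and +65 mm in y, and its yaw is only 1.3° off. The fence sizes match (12–14 mm thick, tape 152 mm long). I'll square the fingers to the fence and move behind the carton.

>>> servo_tool([
  [22.5, 58, 0, 0, 0, -21.6, 1],
  [22.5, 58, 0, 0, 0, -21.6, 1],
  [22.5, 58, 0, 0, 0, -21.6, 1],
  [22.5, 58, 0, 0, 0, -21.6, 1],
  [22.5, 58, 0, 0, 0, -21.6, 1],
  [22.5, 58, 0, 0, 0, -21.6, 1],
  [22.5, 58, 0, 0, 0, -21.6, 1],
  [22.5, 58, 0, 0, 0, -21.6, 1],
  [22.5, 58, 0, 0, 0, -21.6, 1],
  [22.5, 58, 0, 0, 0, -21.6, 1],
  [22.5, 58, 0, 0, 0, -21.6, 1],
  [22.5, 58, 0, 0, 0, -21.6, 1],
  [22.5, 58, 0, 0, 0, -21.6, 1],
  [22.5, 58, 0, 0, 0, -21.6, 1],
  [22.5, 58, 0, 0, 0, -21.6, 1],
  [22.5, 58, 0, 0, 0, -21.6, 1],
  [22.5, 58, 0, 0, 0, -21.6, 1],
  [22.5, 58, 0, 0, 0, -21.6, 1],
  [22.5, 58, 0, 0, 0, -21.6, 1],
  [22.5, 58, 0, 0, 0, -21.6, 1],
])

```text
t: 1.77
ee_pos: [444.0, -6.4, 222.6]
orientation: [3.141, -0.032, -0.001]
ft_force: [-0.0, -0.3, 0.2]
width: 87.8
grasp_force: 0.0
```

>>> servo_tool([
  [0, 0, -4, 0, 0, 0, 1],
  [0, 0, -8, 0, 0, 0, 1],
  [0, 0, -12, 0, 0, 0, 1],
  [0, 0, -16, 0, 0, 0, 1],
  [0, 0, -18, 0, 0, 0, 1],
  [0, 0, -19, 0, 0, 0, 1],
  [0, 0, -19.8, 0, 0, 0, 1],
  [0, 0, -19.8, 0, 0, 0, 1],
  [0, 0, -19.8, 0, 0, 0, 1],
  [1.5, 0, -19.8, 0, 0, 0, 1],
  [3, 0, -19.8, 0, 0, 0, 1],
  [3.5, 0, -19.8, 0, 0, 0, 1],
  [4, 0, -19.8, 0, 0, 0, 1],
  [4.4, 0, -19.8, 0, 0, 0, 1],
  [4.7, 0, -19.8, 0, 0, 0, 1],
  [5, 0, -19.8, 0, 0, 0, 1],
  [5.3, 0, -19.8, 0, 0, 0, 1],
  [5.6, 0, -19.8, 0, 0, 0, 1],
  [5.9, 0, -19.8, 0, 0, 0, 1],
  [6.2, 0, -19.8, 0, 0, 0, 1],
])

```text
t: 3.43
ee_pos: [506.4, -5.1, 24.6]
orientation: [-3.141, 0.028, 0.001]
ft_force: [-0.7, 0.0, 0.2]
width: 87.8
grasp_force: 0.9
```

>>> servo_tool([
  [0.3, 0, 0, 0, 0, 0, 1],
  [0.6, 0, 0, 0, 0, 0, 1],
  [0.9, 0, 0, 0, 0, 0, 1],
  [1.2, 0, 0, 0, 0, 0, 1],
  [1.5, 0, 0, 0, 0, 0, 1],
  [1.8, 0, 0, 0, 0, 0, 1],
  [2.1, 0, 0, 0, 0, 0, 1],
  [2.4, 0, 0, 0, 0, 0, 1],
  [2.7, 0, 0, 0, 0, 0, 1],
  [3.0, 0, 0, 0, 0, 0, 1],
  [3.3, 0, 0, 0, 0, 0, 1],
  [3.6, 0, 0, 0, 0, 0, 1],
  [3.9, 0, 0, 0, 0, 0, 1],
  [4.2, 0, 0, 0, 0, 0, 1],
])

```text
t: 4.6
ee_pos: [548.8, -5.2, 24.7]
orientation: [-3.141, 0.029, -0.0]
ft_force: [-0.8, 0.1, -0.4]
width: 87.8
grasp_force: 0.6
```

```bash
cat >> h.py <<'E'
def carton(save=None):
    d=grab('top'); im=d['image']; hsv=cv2.cvtColor(im,cv2.COLOR_RGB2HSV).astype(int)
    m=(abs(hsv[:,:,0]-108)<10)&(hsv[:,:,1]>120)&(hsv[:,:,2]>150); m[:,:240]=0; m[:,400:]=0
    ys,xs=np.nonzero(m); W=np.array([ray(d,x,y,70)[:2] for x,y in zip(xs,ys)])
    c=W.mean(0); w,v=np.linalg.eigh(np.cov(W.T)); a=v[:,1]*np.sign(v[1,1]); phi=np.radians(1.0)
    ex=np.array([np.cos(phi),-np.sin(phi)]); ey=np.array([np.sin(phi),np.cos(phi)]); o=np.array([686.5,133.1])
    print('carton',c.round(1),'in corner',((c-o)@ex).round(1),((c-o)@ey).round(1),'axis',np.degrees(np.arctan2(a[0],a[1])).round(2),'len',np.sqrt(12*w).round(1))
    if save: cv2.imwrite(f'pics/{save}.png',cv2.resize(im[130:270,190:400,::-1],None,fx=3.6,fy=3.6,interpolation=cv2.INTER_CUBIC))
E
python3 -c "
from h import *
carton('p1')
print(ctrl.get_obs()['ft_force'],ctrl.get_obs()['ee_pos'])"
```

```text
carton [627.3  -5.9] in corner -56.7 -140.0 axis 1.33 len [  9.9 143.3]
[-0.08283329  0.30081159 -0.07454091] [549.56221739  -5.20128779  24.79250517]
```

View pics/p1.png

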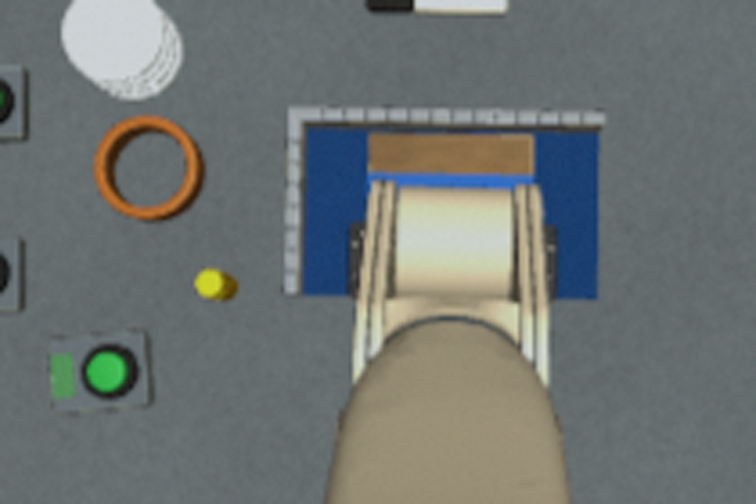

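The view shows the carton square to the long fence, with about 14 mm left. The far side of the tape is visible near (450,180) in the crop, and the arm hides the rest. I keep pushing in small steps.

>>> servo_tool([
  [0.2, 0, 0, 0, 0, 0, 1],
  [0.4, 0, 0, 0, 0, 0, 1],
  [0.6, 0, 0, 0, 0, 0, 1],
  [0.8, 0, 0, 0, 0, 0, 1],
  [1.0, 0, 0, 0, 0, 0, 1],
  [1.2, 0, 0, 0, 0, 0, 1],
  [1.3, 0, 0, 0, 0, 0, 1],
])

```text
t: 5.23
ee_pos: [561.9, -5.2, 24.7]
orientation: [3.141, -0.029, 0.0]
ft_force: [-3.5, -0.6, 2.1]
width: 87.9
grasp_force: 1.4
```

>>> servo_tool([
  [0.05, 0, 0, 0, 0, 0, 1],
  [0.1, 0, 0, 0, 0, 0, 1],
  [0.15, 0, 0, 0, 0, 0, 1],
  [0.2, 0, 0, 0, 0, 0, 1],
])

```text
t: 5.57
ee_pos: [561.8, -5.1, 24.5]
orientation: [-3.141, 0.029, 0.005]
ft_force: [-8.2, 0.4, 6.3]
width: 88.2
grasp_force: 4.3
```

Contact with the long fence at 8 N. Backing off, checking joint 6, then rounding to the −y end.

>>> servo_tool([
  [-2, 0, 0, 0, 0, 0, 1],
  [-4, 0, 0, 0, 0, 0, 1],
  [-4, 0, 4, 0, 0, 0, 0],
  [-4, 0, 8, 0, 0, 0, 0],
  [-4, 0, 12, 0, 0, 0, 0],
  [-4, 0, 13, 0, 0, 0, 0],
  [-2, -4, 13, 0, 0, 0, 0],
  [1, -7, 13, 0, 0, 0, 0],
  [4, -10, 13, 0, 0, 0, 0],
  [6, -12.5, 13, 0, 0, 0, 0],
  [6, -12.5, 13, 0, 0, 0, 0],
])

```text
t: 6.48
ee_pos: [628.4, -135.2, 155.1]
orientation: [3.139, -0.033, 0.01]
ft_force: [-0.2, 0.2, 0.4]
width: 43.6
grasp_force: 0.0
```

```bash
python3 -c "
from h import *
carton()
o=ctrl.get_obs();print(o['qpos'],o['ee_pos'],o['width'])"
```

```text
carton [628.1   7.5] in corner -56.2 -126.6 axis 2.37 len [ 33.9 131.1]
[-2.27674965e-01  5.22503401e-01  1.64441951e+00 -2.00444205e-04
  9.71747118e-01  1.36432916e+00] [ 625.83861999 -132.83931011  154.34888782] 43.949454263798565
```

>>> servo_tool([
  [0, 0, 0, 0, 0, 7, 0],
  [0, 0, 0, 0, 0, 14, 0],
  [0, 0, 0, 0, 0, 21, 0],
  [0, 0, 0, 0, 0, 28, 0],
  [0, 0, 0, 0, 0, 35, 0],
  [0, 0, 0, 0, 0, 42, 0],
  [0, 0, 0, 0, 0, 49, 0],
  [0, 0, 0, 0, 0, 56, 0],
  [0, 0, 0, 0, 0, 63, 0],
  [0, 0, 0, 0, 0, 70, 0],
  [0, 0, 0, 0, 0, 77, 0],
  [0, 0, 0, 0, 0, 84, 0],
  [0, 0, 0, 0, 0, 90, 0],
  [0, 0, -4, 0, 0, 90, 0],
  [0, 0, -8, 0, 0, 90, 0],
  [0, 0, -11, 0, 0, 90, 0],
  [0, 0, -12.5, 0, 0, 90, 0],
  [0, 0, -13, 0, 0, 90, 0],
  [0, 0, -13, 0, 0, 90, 0],
])

```text
t: 8.12
ee_pos: [622.8, -129.6, 23.8]
orientation: [-2.24, -2.2, 0.002]
ft_force: [-0.4, -0.8, -0.4]
width: 43.9
grasp_force: 0.0
```

```bash
python3 -c "
from h import *
carton('p2')"
```

```text
carton [628.4  -1.4] in corner -55.7 -135.5 axis 0.88 len [ 33.5 147.8]
```

View pics/p2.png

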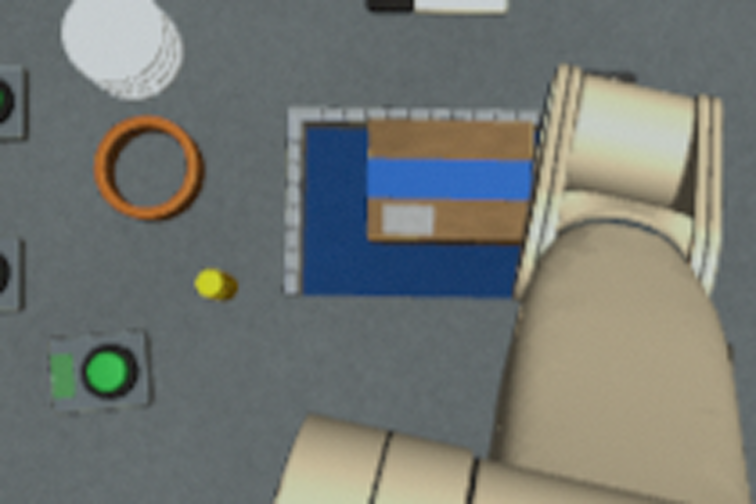

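The picture shows the carton flush on the long fence, with its tape spanning x 368 to 530 in the crop. About 60 mm remain to the short fence. Pushing +y now.

>>> servo_tool([
  [0, 1.5, 0, 0, 0, 0, 0],
  [0, 2.8, 0, 0, 0, 0, 0],
  [0, 3.2, 0, 0, 0, 0, 0],
  [0, 3.6, 0, 0, 0, 0, 0],
  [0, 4, 0, 0, 0, 0, 0],
  [0, 4.4, 0, 0, 0, 0, 0],
  [0.1, 4.8, 0, 0, 0, 0, 0],
  [0.1, 5.2, 0, 0, 0, 0, 0],
  [0.1, 5.6, 0, 0, 0, 0, 0],
  [0.1, 6, 0, 0, 0, 0, 0],
  [0.1, 6.4, 0, 0, 0, 0, 0],
  [0.1, 6.8, 0, 0, 0, 0, 0],
  [0.1, 7.2, 0, 0, 0, 0, 0],
  [0.1, 7.6, 0, 0, 0, 0, 0],
  [0.1, 8, 0, 0, 0, 0, 0],
  [0.1, 8.4, 0, 0, 0, 0, 0],
  [0.1, 8.8, 0, 0, 0, 0, 0],
  [0.1, 9.1, 0, 0, 0, 0, 0],
  [0.1, 9.4, 0, 0, 0, 0, 0],
])

```text
t: 9.75
ee_pos: [624.4, -35.8, 24.7]
orientation: [-2.241, -2.201, 0.0]
ft_force: [-0.7, -2.7, 1.1]
width: 44.1
grasp_force: 1.3
```

>>> servo_tool([
  [0, 0.15, 0, 0, 0, 0, 0],
  [0, 0.3, 0, 0, 0, 0, 0],
  [0, 0.45, 0, 0, 0, 0, 0],
  [0, 0.6, 0, 0, 0, 0, 0],
  [0, 0.7, 0, 0, 0, 0, 0],
])

```text
t: 10.17
ee_pos: [624.4, -29.1, 24.6]
orientation: [-2.242, -2.201, 0.0]
ft_force: [-0.6, -2.3, 1.5]
width: 43.8
grasp_force: 1.3
```

>>> servo_tool([
  [0, 0.1, 0, 0, 0, 0, 0],
  [0, 0.2, 0, 0, 0, 0, 0],
  [0, 0.3, 0, 0, 0, 0, 0],
  [0, 0.4, 0, 0, 0, 0, 0],
])

```text
t: 10.5
ee_pos: [624.3, -26.7, 24.6]
orientation: [2.24, 2.201, -0.003]
ft_force: [-1.6, -17.3, 2.3]
width: 44.2
grasp_force: 8.5
```

It met the short fence with 17 N, at the expected position (y about −27). Backing off and lifting clear to check.

>>> servo_tool([
  [0, -1, 0, 0, 0, 0, 0],
  [0, -3, 0, 0, 0, 0, 0],
  [0, -5, 0, 0, 0, 0, 0],
  [0, -6, 4, 0, 0, 0, -1],
  [-3, -7, 8, 0, 0, 0, -1],
  [-6, -8, 12, 0, 0, 0, -1],
  [-10, -8, 14, 0, 0, 0, -1],
  [-14, -8, 14, 0, 0, 0, -1],
  [-18, -8, 14, 0, 0, 0, -1],
  [-18, -8, 14, 0, 0, 0, -1],
])

```text
t: 11.33
ee_pos: [438.7, -104.4, 164.7]
orientation: [-2.24, -2.198, 0.002]
ft_force: [-0.9, 0.3, -0.1]
width: 2.0
grasp_force: 0.0
```

```bash
python3 -c "
from h import *
carton('p3')
o=ctrl.get_obs();print(o['qpos'].round(2),o['ee_pos'],o['width'])"
```

```text
carton [628.5  58.9] in corner -56.7 -75.2 axis 0.82 len [ 33.4 150.8]
[-0.26  0.26  2.05  0.    0.84 -0.24] [ 438.23783627 -104.33563579  164.52813849] 0.4583047921671936
```

View pics/p3.png

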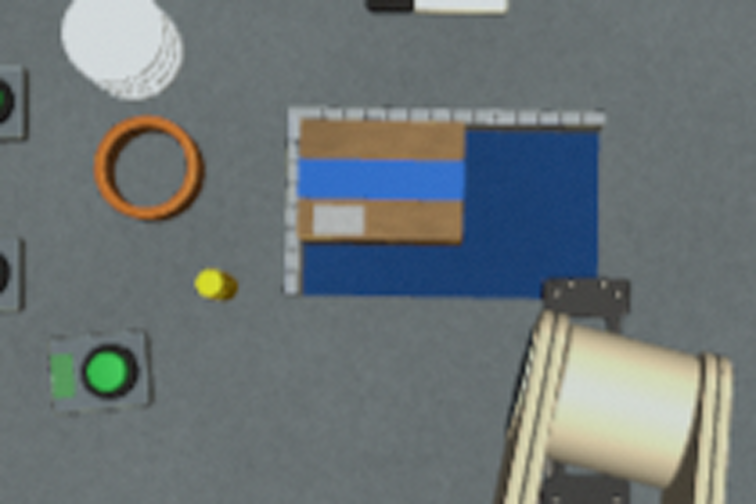

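The carton sits at (−56.7,−75.2) in the corner frame, parallel, with its tape ends at x 300 to 463 in the crop. I'll give one light confirming push in +x, because the 1.7 mm offset is the same size as the measuring error.

>>> servo_tool([
  [2, 4, 0, 0, 0, 0, -1],
  [4, 8, 0, 0, 0, 0, -1],
  [6, 12, 0, 0, 0, 0, -1],
  [8, 15, 0, 0, 0, 0, -1],
  [8, 16.2, 0, 0, 0, 0, -1],
  [8, 16.2, -4, 0, 0, 0, -1],
  [8, 16.2, -8, 0, 0, 0, -1],
  [8, 16.2, -12, 0, 0, 0, -1],
  [8, 16.2, -14, 0, 0, 0, -1],
  [8, 16.2, -14, 0, 0, 0, -1],
  [9, 16.2, -14, 0, 0, 0, -1],
  [10, 16.2, -14, 0, 0, 0, -1],
  [10.5, 16.2, -14, 0, 0, 0, -1],
  [11, 16.2, -14, 0, 0, 0, -1],
  [11.3, 16.2, -14, 0, 0, 0, -1],
  [11.6, 16.2, -14, 0, 0, 0, -1],
])

```text
t: 12.72
ee_pos: [561.5, 56.8, 25.7]
orientation: [2.241, 2.2, 0.002]
ft_force: [-3.5, -0.0, 4.0]
width: 0.9
grasp_force: 2.0
```

>>> servo_tool([
  [0.1, 0, 0, 0, 0, 0, -1],
  [0.2, 0, 0, 0, 0, 0, -1],
  [0.3, 0, 0, 0, 0, 0, -1],
])

```text
t: 12.97
ee_pos: [562.4, 56.8, 24.7]
orientation: [-2.241, -2.2, 0.002]
ft_force: [-7.7, 0.2, 6.8]
width: 0.1
grasp_force: 4.7
```

>>> servo_tool([
  [-1, 0, 0, 0, 0, 0, -1],
  [-3, 0, 0, 0, 0, 0, -1],
  [-5, 0, 0, 0, 0, 0, -1],
  [-6, 0, 4, 0, 0, 0, -1],
  [-7, 0, 8, 0, 0, 0, -1],
  [-8, 0, 12, 0, 0, 0, -1],
  [-9, 2, 13, 0, 0, 0, -1],
  [-10, 5.5, 13, 0, 0, 0, -1],
  [-10.8, 9, 13, 0, 0, 0, -1],
  [-10.8, 13, 13, 0, 0, 0, -1],
  [-10.8, 17, 13, 0, 0, 0, -1],
  [-10.8, 21, 13, 0, 0, 0, -1],
  [-10.8, 25.3, 13, 0, 0, 0, -1],
  [-10.8, 25.3, 13, 0, 0, 0, -1],
  [-10.8, 25.3, 13, 0, 0, 0, -1],
])

```text
t: 14.22
ee_pos: [454.9, 311.8, 154.4]
orientation: [2.237, 2.205, 0.001]
ft_force: [-0.4, -0.4, -0.1]
width: 0.2
grasp_force: 0.0
```

```bash
python3 -c "
from h import *
carton()
s=dict(np.load('scene.npz')); hsv=cv2.cvtColor(s['image'],cv2.COLOR_RGB2HSV).astype(int)
m=(abs(hsv[:,:,0]-65)<15)&(hsv[:,:,1]>150)&(hsv[:,:,2]>90); m[:185]=0;m[210:]=0
n,l,st,c=cv2.connectedComponentsWithStats(m.astype(np.uint8))
for i in range(1,n):
  if st[i,4]>30: print(st[i],c[i],ray(s,*c[i],45))
print('pred',proj(s,(455.4,309.6,45)))
print(ctrl.get_obs()['ee_pos'])"
```

```text
carton [629.5  58.3] in corner -55.7 -75.8 axis 1.75 len [ 33.9 148.8]
[434 192  13  10 106] [439.71698113 196.35849057] [460.2341587  311.49791943  45.        ]
pred (np.float64(439.4094253548645), np.float64(194.82233707292747))
[454.62785939 310.12053311 154.17316195]
```

The carton reads (−55.7,−75.8). The scene view agrees with the button position within 5 mm (the button's side is in that mask), and the tool is over it. Descending.

>>> servo_tool([
  [0.1, 0, -4, 0, 0, 0, -1],
  [0.1, 0, -8, 0, 0, 0, -1],
  [0.1, 0, -9.5, 0, 0, 0, -1],
  [0.1, 0, -10.2, 0, 0, 0, -1],
  [0.1, 0, -10.6, 0, 0, 0, -1],
  [0.1, 0, -10.9, 0, 0, 0, -1],
  [0.1, 0, -11.2, 0, 0, 0, -1],
  [0.1, 0, -11.4, 0, 0, 0, -1],
])

```text
t: 14.93
ee_pos: [457.2, 309.6, 41.7]
orientation: [2.241, 2.2, 0.002]
ft_force: [0.1, -3.3, 5.2]
width: 0.5
grasp_force: 2.3
```

>>> servo_tool([
  [0, 0, -0.2, 0, 0, 0, -1],
  [0, 0, -0.4, 0, 0, 0, -1],
  [0, 0, -0.6, 0, 0, 0, -1],
  [0, 0, -0.6, 0, 0, 0, -1],
  [0, 0, -0.6, 0, 0, 0, -1],
])

```text
t: 15.35
ee_pos: [457.4, 309.8, 40.3]
orientation: [2.24, 2.201, 0.003]
ft_force: [-12.6, -12.2, 56.7]
width: 0.5
grasp_force: 28.3
```

Bottomed out (57 N on the wrist, z stopped at 40.3). Releasing.

>>> servo_tool([
  [0, 0, 0.6, 0, 0, 0, -1],
  [0, 0, 2, 0, 0, 0, -1],
  [0, 0, 6, 0, 0, 0, -1],
  [0, 0, 10, 0, 0, 0, -1],
  [0, 0, 13, 0, 0, 0, -1],
  [0, -4, 13, 0, 0, 0, -1],
  [-2, -8, 13, 0, 0, 0, -1],
  [-2, -12, 13, 0, 0, 0, -1],
  [-2, -16, 13, 0, 0, 0, -1],
  [-2, -20, 13, 0, 0, 0, -1],
  [-2, -24, 13, 0, 0, 0, -1],
  [-2, -28, 13, 0, 0, 0, -1],
  [-2, -32, 13, 0, 0, 0, -1],
  [-2, -36, 13, 0, 0, 0, -1],
  [-2, -38, 13, 0, 0, 0, -1],
  [-2, -38, 13, 0, 0, 0, -1],
  [-2, -38, 13, 0, 0, 0, -1],
])

```text
t: 16.77
ee_pos: [437.0, -71.1, 165.3]
orientation: [2.244, 2.197, 0.002]
ft_force: [0.5, 0.7, 0.1]
width: 0.6
grasp_force: 0.0
```

```bash
python3 -c "
from h import *
carton('p4')
o=ctrl.get_obs();print(o['ft_force'],o['ee_pos'],o['qvel'].round(3))"
```

```text
carton [629.5  58.2] in corner -55.7 -75.9 axis 1.8 len [ 33.9 148.9]
[-0.44440985  0.35738879 -0.15465735] [436.78656844 -70.19234145 165.16976246] [0.032 0.003 0.004 0.001 0.003 0.001]
```

View pics/p4.png

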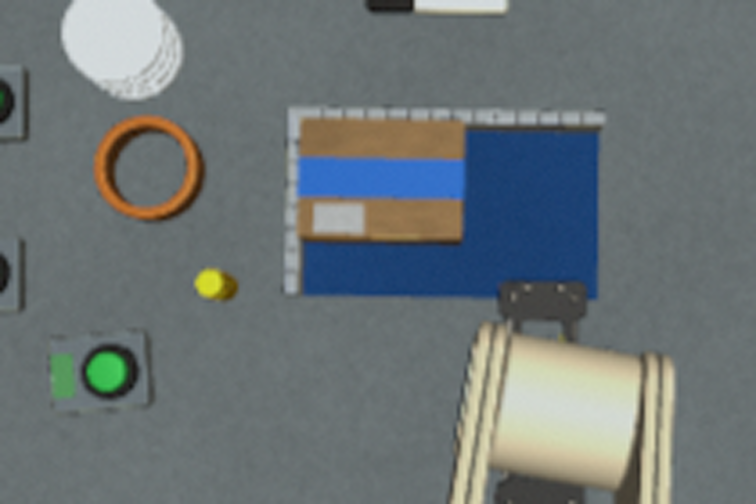

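The carton is flush at (−55.7,−75.9), within about 1° of square, with its tape at x 300 to 463 in the crop. The button at (107,372) is free, the bystanders in view have not moved, and the arm is clear. Handing in.

```bash
python3 -c "
from workcell import ctrl
print(ctrl.close_job())"
```

```text
the job is handed in; nothing more can be done
None
```

The job is handed in, with no verdict returned: by camera the carton sits within 1 mm of home and about 1° off square, and the button was pressed to its stop afterwards and released.

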